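# Close the reagent box

## Task

The tall orange-capped bottle stands on a raised step in the white reagent box and sticks up past the fill line, so the lid cannot close: move it to the empty deep bay, standing upright, and leave the short bottle in its own bay. Then put the blue lid on the box, fully down and level all round, and let go. Set the bottle and the lid down gently, do not drop them, and leave the other things on the bench where they are.

Things in the scene. Friction and masses are not known exactly. Their poses are not given: they have to be found in the camera images.
- tub: White open reagent box fixed to the bench, 122 (its x) x 204 (its y) x 100 mm high, walls and floor 5 mm. Inside are three bays in a row along y, centred at y = -66, 0 and +66, each 112 (x) x 62 (y) mm, parted by 4 mm dividers that reach 70 mm above the bench. The red fill line runs round the walls, inside and out, centred 94.5 mm above the bench. Origin: centre of the underside.
- deep_pad: Green floor plate, 110 x 60 x 3 mm, fixed in the empty deep bay of the box (any of the three). Its top is 8 mm above the bench. Origin: centre of its underside, axes as the box's.
- riser_a: Grey fixed step, 110 x 60 x 45 mm, filling the bottom of a shallow bay; its top is 50 mm above the bench. At the start the tall bottle stands on it. Origin: centre of its underside, axes as the box's.
- riser_b: Grey fixed step like riser_a, in the other shallow bay; the short bottle stands on it and stays there. Origin: centre of its underside, axes as the box's.
- tall_bottle: Round amber bottle, 42 mm across the body and 84 mm tall, about 150 g; its orange cap is 29 mm across and reaches from 60 to 84 mm above the bottle's foot, good to grip. On a step it ends 134 mm above the bench, in the deep bay 92 mm. Origin: centre of its underside, z up through the cap.
- short_bottle: Round amber pot, 42 mm across and 42 mm tall, white cap; on its step it ends 92 mm above the bench, below the fill line. Origin: centre of its underside, z up.
- lid: Loose blue lid, about 250 g, right side up; fits either way round. Origin: centre, at the skirt's foot. Plate 134 (x) x 216 (y) mm, 18 to 24 mm above the origin. The skirt fits over the box with 3 mm play a side; its foot flares out 4 mm. White grip bar in the middle: 16 (x) x 90 (y) mm, 24 to 60 mm above the origin. Seated, the plate rests on the rim: axes along the box's, origin 82 mm above the box's.
- tip_box: Bystander: grey box of pipette tips, 75 x 115 x 53 mm, loose. Origin: centre of the underside.
- tube_rack: Bystander: black rack with coloured tube caps, 60 x 130 x 54 mm, loose. Origin: centre of the underside.
- salt_jar: Bystander: white jar with a grey cap, 64 mm across, 61 mm tall, loose. Origin: centre of the underside.
Mind the look-alikes: they are no part of the job. Leave any pink look-alike of the tall_bottle alone.

How it is judged:
By the outcome, as a careful person would: the job done as asked, in the order asked, and still so for the second after the job is handed in, with the robot touching nothing.
It also fails if it takes over 59 s, if anything falls off the work surface, if the arm or the gripper's body presses on something with over 40 N, if the wrist force passes 120 N, or if a joint passes its speed limit or range.

## Robot

A 6-joint arm with a two-finger parallel gripper is mounted at the origin on the work surface. World frame = base frame: x ahead of the robot, y to its left, z up, the work surface at z = 0. Lengths are in m, angles in rad, forces in N, time in s.
With the tool pointing down it reaches from about 0.4 to 0.925 m from the base axis. Payload 12.5 kg.
Tool frame: the origin (TCP) lies midway between the tips of the shut fingers; the grasp point (between the pads) lies 19 mm behind it; z points along the fingers, y is the direction in which the jaws open and shut (so a half turn about z gives the same grasp; the last joint's range is limited). The gripper opens to 95 mm and grips with 3 to 60 N. Pads are 20 mm wide; open, the fingers measure 119 mm over their backs; the gripper's body (75 mm by 180 mm) begins 59 mm behind the grasp point.
Start: joints at [1.196, 0.491, 1.559, -0, 1.092, -0.106], TCP at [0.166, 0.603, 0.215] pointing down, gripper open.
Joint ranges: [-3.1, 3.1], [-0.84, 2.19], [0.05, 2.79], [-1.13, 4.28], [0.06, 2.93], [-2.69, 2.69]. Speed limits (rad/s): [2.22, 2.22, 2.79, 3.14, 3.14, 3.14].

## Interface

Orientations are given as a rotation vector (axis times angle).
In Python, from rig import sense, grab_frame, camera_params, hand_in gives the robot as it stands.
- The arm moves only by the tool send_rows, never from a script. Its argument "targets" is text: rows parted by semicolons, each of 5 numbers parted by spaces: the gripper's target within -1 to 1 (shut at 1, half-way at 0, fully open at -1), then the shift along the tool's x, y, z in cm, then the turn about the tool's z in degrees. In form: grip dx dy dz roll; .... A call has exactly 8 rows; each row shifts and turns the pose as measured when the row begins, along the tool's axes as they then stand; what a row does not reach is not made up. A row lasts 1/8 s, in which the tool goes at most 62.5 mm and 10.7 degrees, less where a joint would pass 70% of its speed; a pose out of reach is approached as far as the arm can. A call with a gripper value outside its range is refused whole. The fingers move at their own pace and stop on an object; "force" is the grip in N (left out, the last holds). Time passes only in rows, so rows that do not move let the fingers close, or fill a call up. It gives the time, the measured TCP pose, the force and the opening at its end, in the units of the state.
- sense(): the state, without advancing time (a new reading comes with each control period).
- grab_frame(name): name is "scene" or "side" or "wrist"; returns the picture (400x640x3 uint8, blue, green, red); there is no depth.
- camera_params(name): a dict with "intrinsics" (3x3 intrinsics, pixels), "k1" (the pictures are not rectified: a ray, as slopes to the right and down, at radius r is drawn at 1 + k1 r^2 times it, then the intrinsics apply), "position" and "attitude" of the camera in the world. Camera axes: x right, y down, z forward; pixel columns grow to the right and rows downward; lengths in m; the calibration is good to about 2 mm. A picture is of the moment at which its call begins: read the wrist's pose just before it. camera_params takes no time and is no camera call; for the wrist camera it gives the pose at the moment of the call.
- hand_in(): hands the job in, once; it reports no verdict.
The state is a dict: "clock": time; "qpos": joint angles; "qd": joint speeds; "effort": joint torques, N m; "tool_pos": TCP position; "ee_rot": TCP orientation; "ft_force": force on the tool from outside, world axes, zero at the start; "torque": the same for the moment, N m; "gripper_width": finger opening in m.
Only numpy, scipy, OpenCV 4.12 (cv2) and the standard library are available. Lean on these libraries where they do the work, as an engineer would, in place of code of your own. Each camera call takes 0.05 s, during which the arm holds its last target.

## Working session

There is one attempt and no reset: what is moved stays moved. The work goes in short steps, Python scripts to look and compute and a tool call to move; the robot and the scene stay as the last step left them, time stands still between calls to the robot, and variables do not carry over. Pictures are saved under pics/ and viewed, and the job is handed in when it is done.

Besides the shell and the picture viewer there is one more tool, called after ">>>" by a JSON object that holds its "op" and its "data". send_rows: Moves the arm, as the interface text tells. Its arguments: {"type":"object","properties":{"targets":{"type":"string"},"force":{"type":"number"}},"required":["targets"]}

```bash
mkdir -p pics; ls; python3 - <<'E'
from rig import *
import cv2
print(sense())
for n in ("scene","side","wrist"):
    p=camera_params(n); print(n,p)
    cv2.imwrite(f"pics/{n}0.png",grab_frame(n))
E
```

```text
pics
{'clock': 0.0, 'qpos': array([ 1.19640028e+00,  4.91533256e-01,  1.55947286e+00,  1.10093924e-05,
        1.09167770e+00, -1.05603391e-01]), 'qd': array([-2.11090248e-04,  4.32226337e-04, -7.88070925e-05,  2.92100143e-04,
       -1.88586568e-03, -9.03370293e-04]), 'effort': array([ 9.86515734e-04, -6.12662172e+01, -2.58172148e+01,  6.91771950e-02,
        4.83600434e-02, -9.50263347e-05]), 'tool_pos': array([0.16586546, 0.60233   , 0.21407003]), 'ee_rot': array([-4.20920449e-01, -3.11299509e+00,  1.66107382e-03]), 'ft_force': array([ 0.95538204, -0.24514864,  0.18385716]), 'torque': array([ 0.01686376, -0.00012769, -0.03612181]), 'gripper_width': 0.09538682910571857}
scene {'intrinsics': array([[393.47889931,   0.        , 318.29080164],
       [  0.        , 393.47889931, 199.28181014],
       [  0.        ,   0.        ,   1.        ]]), 'k1': -0.07862728372185138, 'position': array([ 1.19036092, -0.12270488,  1.01318422]), 'attitude': array([-2.09830363, -1.63215021,  0.45678814])}
side {'intrinsics': array([[480.56359263,   0.        , 322.72084983],
       [  0.        , 480.56359263, 205.60754905],
       [  0.        ,   0.        ,   1.        ]]), 'k1': -0.11113449097804322, 'position': array([0.11270824, 0.61678377, 1.01844358]), 'attitude': array([-0.99838013,  2.586911  , -0.9052872 ])}
wrist {'intrinsics': array([[353.4329924,   0.       , 325.0087656],
       [  0.       , 353.4329924, 196.1057294],
       [  0.       ,   0.       ,   1.       ]]), 'k1': -0.0646261948070516, 'position': array([0.09507974, 0.62289531, 0.38406168]), 'attitude': array([2.32508846, 1.76834196, 0.23539097])}
```

View pics/scene0.png

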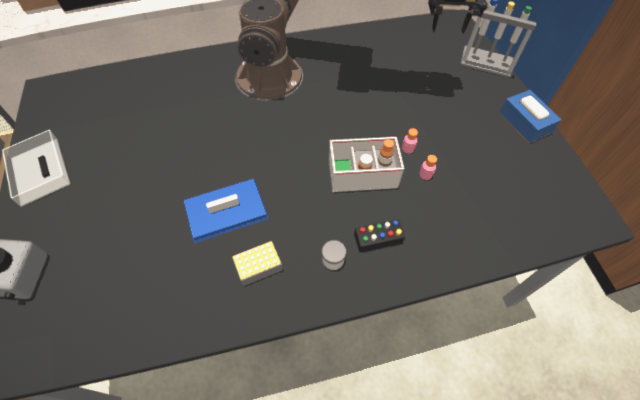

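View pics/side0.png

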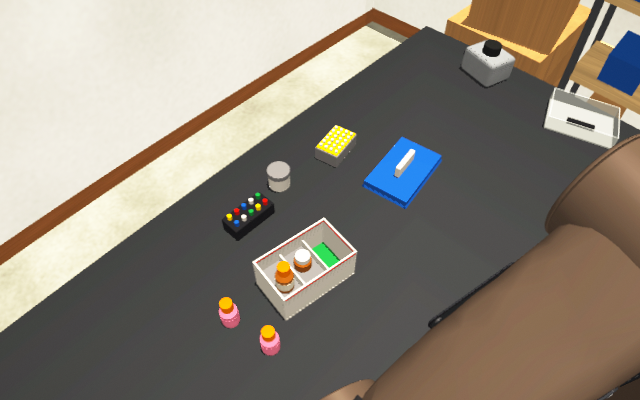

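View pics/wrist0.png

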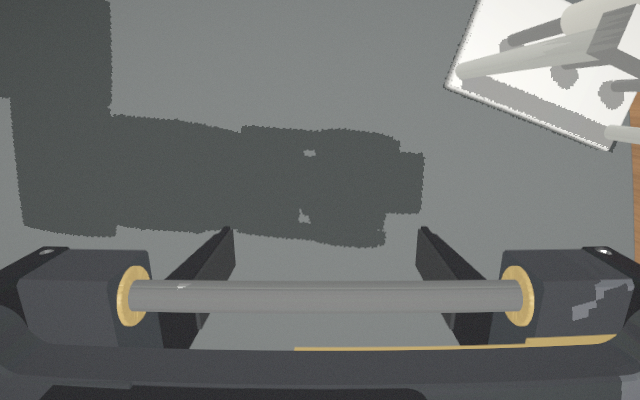

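Candidates for the tall bottle:
- Orange-capped amber bottle in the box: scene (388,150), side (284,272).
- Pink look-alikes outside the box: scene (411,140) and (428,167), side (228,311) and (269,340).

By the description it is the amber one in the box. The lid is at scene (225,210). The green deep bay is at scene (343,166), with the short pot in the middle bay.

```bash
cat > h.py <<'E'
import numpy as np, cv2
from scipy.spatial.transform import Rotation as R
from rig import *
def ray(p,uv):
    K=p["intrinsics"];k=p["k1"]
    d=np.array([(uv[0]-K[0,2])/K[0,0],(uv[1]-K[1,2])/K[1,1]])
    s=cv2.undistortPoints(np.array([[uv]],float),K,np.array([k,0,0,0,0.]))[0,0]
    w=R.from_rotvec(p["attitude"]).apply([s[0],s[1],1.])
    return p["position"],w/np.linalg.norm(w)
def onz(p,uv,z):
    o,w=ray(p,uv); return o+w*(z-o[2])/w[2]
def tri(p1,u1,p2,u2):
    o1,a=ray(p1,u1);o2,b=ray(p2,u2)
    t=np.linalg.lstsq(np.c_[a,-b],o2-o1,rcond=None)[0]
    q1=o1+a*t[0];q2=o2+b*t[1]; return (q1+q2)/2,np.linalg.norm(q1-q2)
def proj(p,X):
    r=R.from_rotvec(p["attitude"]).inv()
    c=r.apply(np.atleast_2d(X)-p["position"])
    s=c[:,:2]/c[:,2:]; s=s*(1+p["k1"]*(s**2).sum(1,keepdims=True))
    K=p["intrinsics"]; return s*[K[0,0],K[1,1]]+[K[0,2],K[1,2]]
def crop(im,x0,y0,x1,y1,f): return cv2.resize(im[y0:y1,x0:x1],None,fx=f,fy=f,interpolation=cv2.INTER_CUBIC)
E
python3 - <<'E'
from h import *
a=cv2.imread("pics/scene0.png");b=cv2.imread("pics/side0.png")
cv2.imwrite("pics/c1.png",crop(a,320,125,450,205,6))
cv2.imwrite("pics/c2.png",crop(b,210,210,370,360,4))
cv2.imwrite("pics/c3.png",crop(a,175,175,275,245,6))
cv2.imwrite("pics/c4.png",crop(b,355,130,450,215,6))
E
```

```text
(no output)
```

View pics/c1.png

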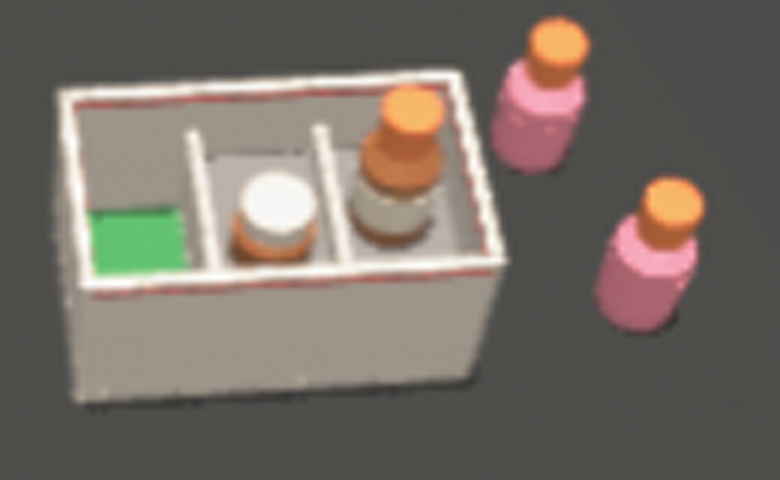

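View pics/c2.png

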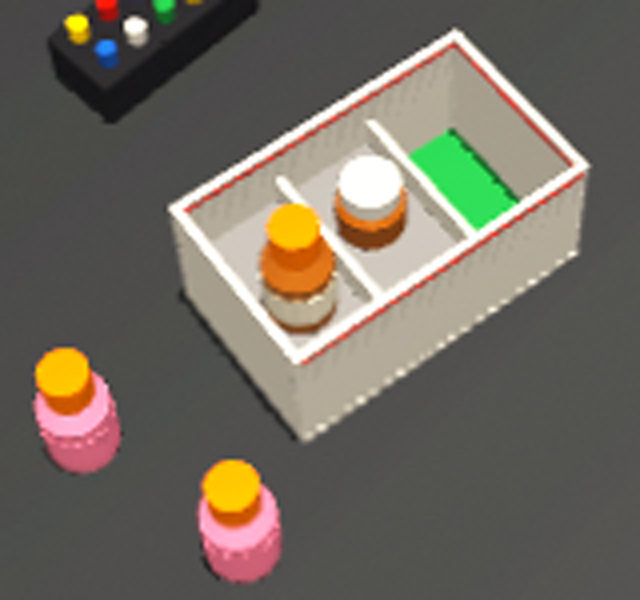

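View pics/c3.png

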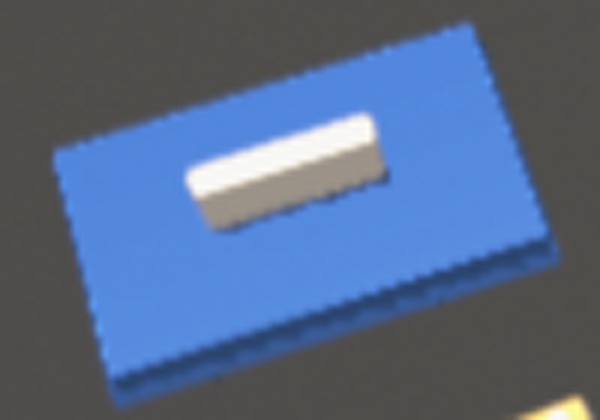

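View pics/c4.png

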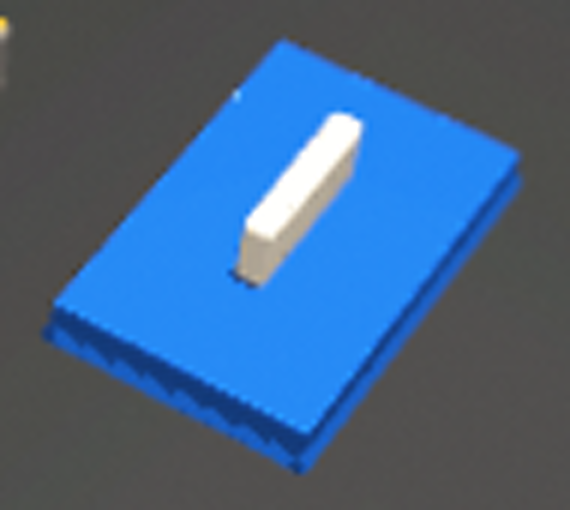

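```bash
cat > m1.py <<'E'
from h import *
S=camera_params("scene");D=camera_params("side")
def sc(x,y): return ((x+.5)/6-.5+320,(y+.5)/6-.5+125)
def sd(x,y): return ((x+.5)/4-.5+210,(y+.5)/4-.5+210)
def ls(x,y): return ((x+.5)/6-.5+175,(y+.5)/6-.5+175)
def ld(x,y): return ((x+.5)/6-.5+355,(y+.5)/6-.5+130)
def rect(A,B,z,lx,ly):
    print("tri");P=[]
    for a,b in zip(A,B):
        t,e=tri(S,a,D,b);print(np.round(t*1e3,1),round(e*1e3,1), np.round(onz(S,a,z)*1e3,1)[:2],np.round(onz(D,b,z)*1e3,1)[:2])
    for nm,c,X in(("scene",S,A),("side",D,B),):
        P=np.array([onz(c,a,z) for a in X])[:,:2]*1e3
        ce=P.mean(0); v=(P[1]+P[2]-P[0]-P[3])/2; u=(P[2]+P[3]-P[0]-P[1])/2  # v: +y dir, u:+x dir
        print(nm,"centre",ce.round(1),"len y",np.linalg.norm(v).round(1),"len x",np.linalg.norm(u).round(1),"yaw(y)",np.degrees(np.arctan2(-v[0],v[1])).round(2),"yaw(x)",np.degrees(np.arctan2(u[1],u[0])).round(2))
# order TL(-x,-y),TR(-x,+y),BR(+x,+y),BL(+x,-y)
print("BOX");rect([sc(58,92),sc(460,72),sc(507,263),sc(85,290)],[sd(588,166),sd(298,362),sd(170,208),sd(455,30)],.1,122,204)
print("LID");rect([ls(52,152),ls(470,20),ls(552,235),ls(112,380)],[ld(520,155),ld(308,435),ld(52,305),ld(283,38)],.024,134,216)
print("cap",tri(S,sc(413,109),D,sd(293,227)),onz(S,sc(413,109),.134),onz(D,sd(293,227),.134))
print("bar",[onz(S,ls(*p),.06) for p in((188,172),(362,113),(376,140),(200,198))])
E
python3 m1.py
```

```text
BOX
tri
[444.1 113.7  99.2] 3.5 [443.4 112.2] [444.6 115.7]
[479.4 314.8 100.3] 0.7 [479.3 315.2] [479.4 314.4]
[599.  294.8 100. ] 0.4 [598.9 294.6] [599.2 294.9]
[565.1  93.3  98.8] 1.9 [565.3  92.3] [564.9  94.8]
scene centre [521.7 203.6] len y 205.7 len x 122.4 yaw(y) -9.73 yaw(x) -9.53
side centre [522. 205.] len y 202.4 len x 121.7 yaw(y) -9.81 yaw(x) -9.54
LID
tri
[ 499.3 -350.1   22.6] 2.4 [ 499.2 -350.8] [ 499.1 -347.3]
[ 472.6 -134.8   24.9] 2.0 [ 471.2 -135.6] [ 473.3 -134.5]
[ 606.  -117.6   23.3] 0.5 [ 606.2 -117.8] [ 605.8 -116.9]
[ 632.6 -333.2   24.1] 2.0 [ 633.3 -332.4] [ 632.4 -334.5]
scene centre [ 552.5 -234.1] len y 216.6 len x 135.8 yaw(y) 7.31 yaw(x) 7.66
side centre [ 552.6 -233.3] len y 216.8 len x 133.8 yaw(y) 6.93 yaw(x) 6.53
cap (array([0.5233839 , 0.26927395, 0.13387959]), np.float64(0.002691186867777203)) [0.52265564 0.26814773 0.134     ] [0.52404708 0.27046242 0.134     ]
bar [array([ 0.55160698, -0.27979986,  0.06      ]), array([ 0.53866308, -0.19456676,  0.06      ]), array([ 0.55557437, -0.19019135,  0.06      ]), array([ 0.56741964, -0.27572526,  0.06      ])]
```

```bash
cat > go.py <<'E'
import sys
from h import *
# usage: go.py x y z jawyaw_deg : remaining shift in tool axes (cm), and roll for jaws along that yaw
s=sense();M=R.from_rotvec(s["ee_rot"]).as_matrix();p=s["tool_pos"]
x,y,z,j=map(float,sys.argv[1:5])
d=M.T@(np.array([x,y,z])-p)*100
a=M.T@[np.cos(np.radians(j)),np.sin(np.radians(j)),0]   # wanted tool y in the tool frame
r=np.degrees(np.arctan2(-a[0],a[1])); r=(r+90)%180-90
print("t",round(s["clock"],2),"tcp mm",(p*1e3).round(1),"q6",s["qpos"][5].round(2),"q",s["qpos"].round(2),"w",round(s["gripper_width"]*1e3,1),"F",s["ft_force"].round(1))
print("tool x",M[:,0].round(3),"y",M[:,1].round(3),"z",M[:,2].round(4))
print("shift cm",d.round(2),"roll",r.round(2),"| half turn the other way",round(r-180*np.sign(r),1))
Rz=R.from_euler("z",r,degrees=True).as_matrix();print("shift cm after roll",(Rz.T@d).round(2))
E
python3 go.py 0.523 0.269 0.20 -9.7
```

```text
t 0.15 tcp mm [165.9 602.4 214.2] q6 -0.11 q [ 1.2   0.49  1.56 -0.    1.09 -0.11] w 95.1 F [ 0.7  0.8 -0.1]
tool x [-0.964  0.266  0.   ] y [ 0.266  0.964 -0.001] z [-3.e-04 -8.e-04 -1.e+00]
shift cm [-43.28 -22.66   1.44] roll 84.3 | half turn the other way -95.7
shift cm after roll [-26.85  40.82   1.44]
```

>>> {"op": "send_rows", "data": {"targets": "-0.4 -5.4 -2.8 -0.5 0; -0.4 -5.4 -2.8 -0.5 0; -0.4 -5.4 -2.8 -0.5 0; -0.4 -5.4 -2.8 -0.5 0; -0.4 -5.4 -2.8 -0.5 0; -0.4 -5.4 -2.8 -0.5 0; -0.4 -5.4 -2.8 -0.5 0; -0.4 -5.4 -2.8 -0.5 0"}}

```text
clock: 1.15
tool_pos: [0.5295, 0.2658, 0.2535]
ee_rot: [-0.41, -3.113, 0.004]
ft_force: [0.4, 0.8, -0.3]
gripper_width: 0.0668
```

>>> {"op": "send_rows", "data": {"targets": "-0.4 0 0 0 10.5; -0.4 0 0 0 10.5; -0.4 0 0 0 10.5; -0.4 0 0 0 10.5; -0.4 0 0 0 10.5; -0.4 0 0 0 10.5; -0.4 0 0 0 10.5; -0.4 0 0 0 10.5"}}

```text
clock: 2.15
tool_pos: [0.5323, 0.261, 0.2513]
ee_rot: [-2.425, -1.997, 0.01]
ft_force: [0.2, 0.4, 0.1]
gripper_width: 0.0667
```

```bash
python3 go.py 0.5234 0.2692 0.25 -9.7; python3 - <<'E'
from h import *
cv2.imwrite("pics/w1.png",grab_frame("wrist"))
E
```

```text
t 2.15 tcp mm [532.3 261.  251.3] q6 0.54 q [ 0.35  0.41  1.59 -0.    1.15  0.54] w 66.7 F [0.2 0.4 0.1]
tool x [ 0.192  0.981 -0.005] y [ 0.981 -0.192 -0.004] z [-0.0052 -0.0038 -1.    ]
shift cm [ 0.63 -1.03  0.13] roll -1.35 | half turn the other way 178.6
shift cm after roll [ 0.66 -1.01  0.13]
```

View pics/w1.png

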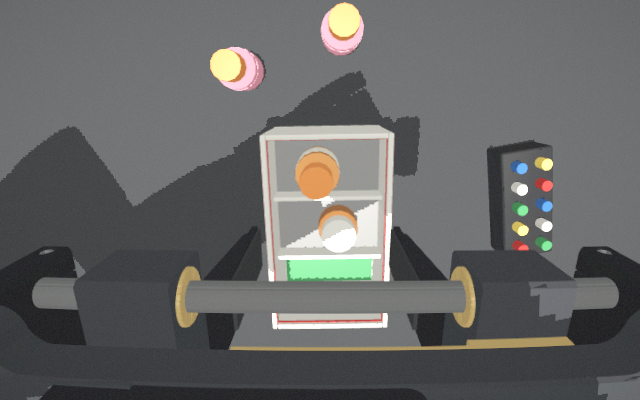

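The wrist picture shows the tall bottle's cap at about (316,182), in the bay farthest from the fingers. The pot is at (339,233), the green bay at (330,268), and the pink look-alikes sit outside at (228,65) and (343,20). I'll check the cap and rim positions from this view.

```bash
python3 - <<'E'
from h import *
im=cv2.imread("pics/w1.png");cv2.imwrite("pics/w1c.png",crop(im,250,115,410,275,4))
E
```

```text
(no output)
```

View pics/w1c.png

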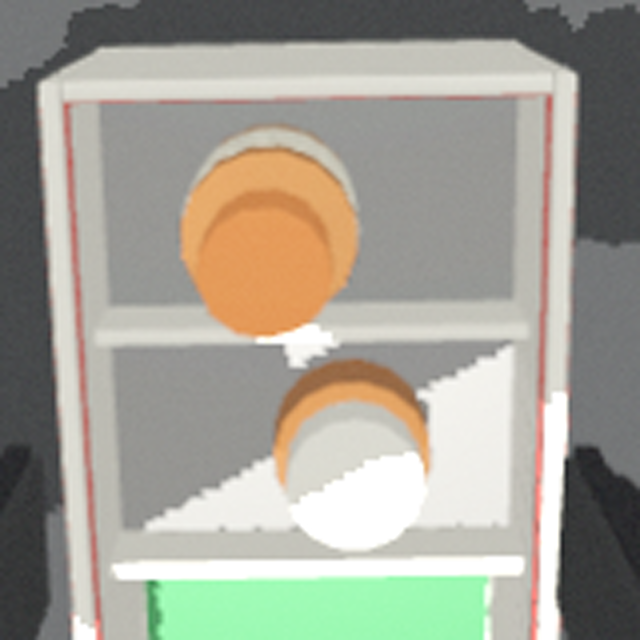

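```bash
python3 - <<'E'
from h import *
W=camera_params("wrist");print(W["position"])
c=lambda x,y:((x+.5)/4-.5+250,(y+.5)/4-.5+115)
print("cap",onz(W,c(265,267),.134), "pot",onz(W,c(355,477),.092))
a,b=onz(W,c(40,84),.1),onz(W,c(577,74),.1);print(a,b,np.linalg.norm(a-b),np.degrees(np.arctan2(*(b-a)[[1,0]])))
E
```

```text
[0.54832888 0.33476659 0.42089564]
cap [0.52602686 0.2713529  0.134     ] pot [0.53348519 0.20514309 0.092     ]
[0.48243119 0.31561355 0.1       ] [0.60152549 0.29334879 0.1       ] 0.12115763885333718 -10.589243192461975
```

```bash
python3 go.py 0.5245 0.270 0.114 -9.8
```

```text
t 2.2 tcp mm [532.3 261.  251.3] q6 0.55 q [ 0.35  0.41  1.59 -0.    1.15  0.55] w 66.4 F [-0.3 -0.   0.2]
tool x [ 0.201  0.98  -0.005] y [ 0.98  -0.201 -0.004] z [-0.0052 -0.0038 -1.    ]
shift cm [ 0.79 -0.89 13.73] roll -1.79 | half turn the other way 178.2
shift cm after roll [ 0.81 -0.86 13.73]
```

>>> {"op": "send_rows", "data": {"targets": "-0.4 0.4 -0.45 0 -1.8; -0.4 0.4 -0.45 1 0; -0.4 0 0 2.5 0; -0.4 0 0 2.5 0; -0.4 0 0 2.5 0; -0.4 0 0 1.5 0; -0.4 0 0 0 0; -0.4 0 0 0 0"}}

```text
clock: 3.2
tool_pos: [0.522, 0.2723, 0.1463]
ee_rot: [-2.378, -2.051, 0.011]
ft_force: [-0.2, 0.8, 0.5]
gripper_width: 0.0667
```

```bash
python3 go.py 0.5245 0.270 0.114 -9.8
```

```text
t 3.2 tcp mm [522.  272.3 146.3] q6 0.52 q [ 0.37  0.52  1.72 -0.    0.91  0.52] w 66.7 F [-0.2  0.8  0.5]
tool x [ 0.147  0.989 -0.005] y [ 0.989 -0.147 -0.006] z [-0.0062 -0.0039 -1.    ]
shift cm [-0.18  0.3   3.23] roll 1.36 | half turn the other way -178.6
shift cm after roll [-0.17  0.3   3.23]
```

>>> {"op": "send_rows", "data": {"targets": "-0.4 -0.2 0.3 0 1.3; -0.4 0 0 1 0; -0.4 0 0 1 0; -0.4 0 0 1 0; -0.4 0 0 0.3 0; -0.4 0 0 0 0; -0.4 0 0 0 0; -0.4 0 0 0 0"}}

```text
clock: 4.2
tool_pos: [0.5253, 0.2698, 0.1124]
ee_rot: [-2.403, -2.023, 0.008]
ft_force: [-0.6, -0.6, -0.1]
gripper_width: 0.0662
```

```bash
python3 go.py 0.5245 0.270 0.114 -9.8;  python3 - <<'E'
from h import *
cv2.imwrite("pics/w2.png",grab_frame("wrist"))
cv2.imwrite("pics/s2.png",crop(grab_frame("side"),210,180,370,330,4))
E
```

```text
t 4.2 tcp mm [525.3 269.8 112.4] q6 0.54 q [ 0.36  0.56  1.75 -0.    0.84  0.54] w 66.2 F [-0.6 -0.6 -0.1]
tool x [ 0.17   0.985 -0.004] y [ 0.985 -0.17  -0.003] z [-0.0039 -0.0031 -1.    ]
shift cm [ 0.   -0.08 -0.16] roll -0.01 | half turn the other way 180.0
shift cm after roll [ 0.   -0.08 -0.16]
```

View pics/w2.png

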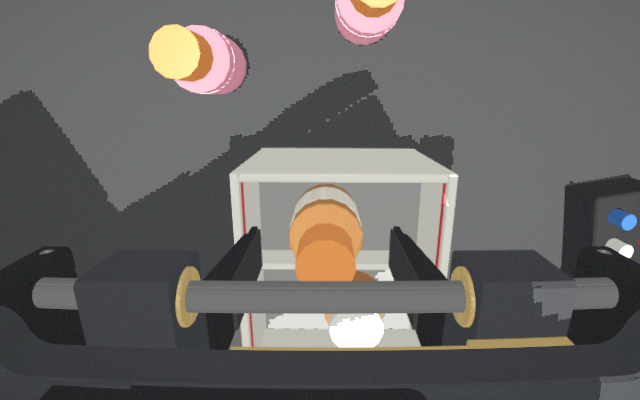

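View pics/s2.png

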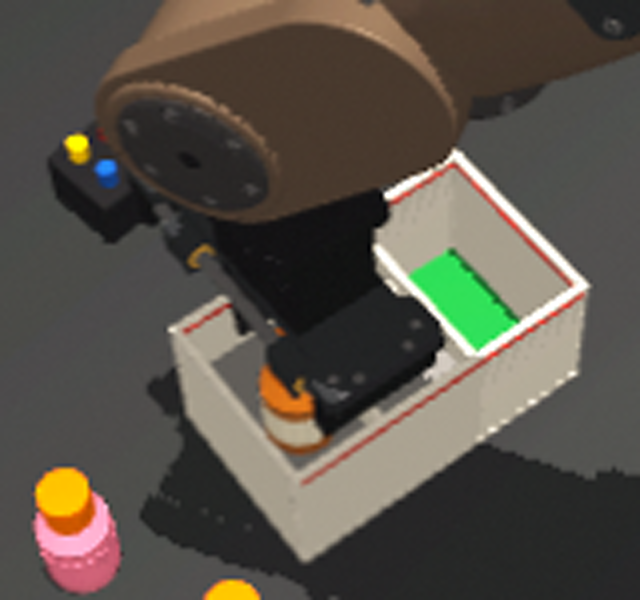

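The amber bottle's cap at (325,262) in the wrist view sits between the fingers at (235,270) and (415,270). The jaws lie along the box's x. I'll close on it.

>>> {"op": "send_rows", "data": {"targets": "0.5 0 -0.1 -0.1 0; 0.8 0 0 0 0; 1 0 0 0 0; 1 0 0 0 0; 1 0 0 0 0; 1 0 0 0 0; 1 0 0 0 0; 1 0 0 0 0", "force": 25}}

```text
clock: 5.3
tool_pos: [0.5244, 0.27, 0.1138]
ee_rot: [-2.403, -2.023, 0.007]
ft_force: [0.4, -0.1, -0.0]
gripper_width: 0.0284
```

```bash
python3 go.py 0.5245 0.270 0.185 -9.8
```

```text
t 5.3 tcp mm [524.4 270.  113.8] q6 0.54 q [ 0.36  0.56  1.75 -0.    0.84  0.54] w 28.4 F [ 0.4 -0.1 -0. ]
tool x [ 0.17   0.985 -0.003] y [ 0.985 -0.17  -0.003] z [-0.0034 -0.0029 -1.    ]
shift cm [-0.03 -0.01 -7.12] roll -0.01 | half turn the other way 180.0
shift cm after roll [-0.03 -0.01 -7.12]
```

>>> {"op": "send_rows", "data": {"targets": "1 0 0 -0.7 0; 1 0 0 -1.5 0; 1 0 0 -1.8 0; 1 0 0 -1.8 0; 1 0 0 -1.5 0; 1 0 0 -0.5 0; 1 0 0 0 0; 1 0 0 0 0"}}

```text
clock: 6.3
tool_pos: [0.5243, 0.2702, 0.1975]
ee_rot: [2.403, 2.023, -0.007]
ft_force: [-0.1, 0.3, -2.8]
gripper_width: 0.0287
```

```bash
python3 go.py 0.511 0.1392 0.195 -9.8;  python3 - <<'E'
from h import *
cv2.imwrite("pics/s3.png",crop(grab_frame("side"),210,130,370,330,3))
E
```

```text
t 6.3 tcp mm [524.3 270.2 197.5] q6 0.54 q [ 0.36  0.46  1.67 -0.    1.02  0.54] w 28.7 F [-0.1  0.3 -2.8]
tool x [ 0.17   0.985 -0.003] y [ 0.985 -0.17  -0.003] z [-0.0032 -0.0028 -1.    ]
shift cm [-13.13   0.93   0.29] roll -0.01 | half turn the other way 180.0
shift cm after roll [-13.13   0.92   0.29]
```

View pics/s3.png

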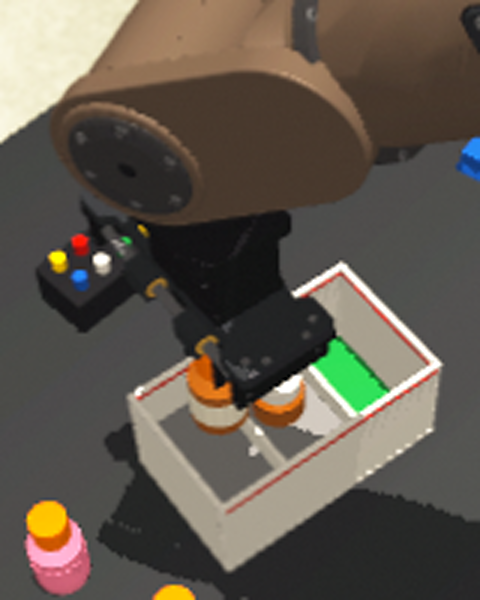

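The bottle hangs clear and upright under the gripper at (215,395) in the crop. I'll carry it along the box to the green bay.

>>> {"op": "send_rows", "data": {"targets": "1 -1.5 0.1 0 0; 1 -2.5 0.2 0 0; 1 -2.5 0.2 0 0; 1 -2.5 0.2 0 0; 1 -2.3 0.1 0 0; 1 -1 0 0 0; 1 0 0 0 0; 1 0 0 0 0"}}

```text
clock: 7.35
tool_pos: [0.5088, 0.1399, 0.1954]
ee_rot: [-2.403, -2.021, 0.014]
ft_force: [0.3, 0.1, -1.5]
gripper_width: 0.0287
```

```bash
python3 go.py 0.511 0.1392 0.073 -9.8
```

```text
t 7.35 tcp mm [508.8 139.9 195.4] q6 0.32 q [ 0.14  0.38  1.81 -0.    0.96  0.32] w 28.7 F [ 0.3  0.1 -1.5]
tool x [ 0.171  0.985 -0.006] y [ 0.985 -0.171 -0.007] z [-0.008  -0.0044 -1.    ]
shift cm [ 0.03  0.31 12.24] roll -0.05 | half turn the other way 180.0
shift cm after roll [ 0.03  0.31 12.24]
```

>>> {"op": "send_rows", "data": {"targets": "1 0 0.3 1 0; 1 0 0 2 0; 1 0 0 2 0; 1 0 0 1.5 0; 1 0 0 0.5 0; 1 0 0 0 0; 1 0 0 0 0; 1 0 0 0 0"}}

```text
clock: 8.35
tool_pos: [0.5123, 0.1421, 0.1213]
ee_rot: [-2.398, -2.027, 0.013]
ft_force: [-1.0, 0.6, -1.9]
gripper_width: 0.0286
```

```bash
python3 go.py 0.511 0.1392 0.073 -9.8;python3 - <<'E'
from h import *
cv2.imwrite("pics/s4.png",crop(grab_frame("side"),230,180,370,320,4))
cv2.imwrite("pics/a4.png",crop(grab_frame("scene"),310,110,430,200,5))
E
```

```text
t 8.35 tcp mm [512.3 142.1 121.3] q6 0.32 q [ 0.15  0.48  1.88 -0.    0.78  0.32] w 28.6 F [-1.   0.6 -1.9]
tool x [ 0.167  0.986 -0.005] y [ 0.986 -0.167 -0.007] z [-0.0074 -0.0042 -1.    ]
shift cm [-0.28 -0.05  4.83] roll 0.2 | half turn the other way -179.8
shift cm after roll [-0.28 -0.05  4.83]
```

View pics/s4.png

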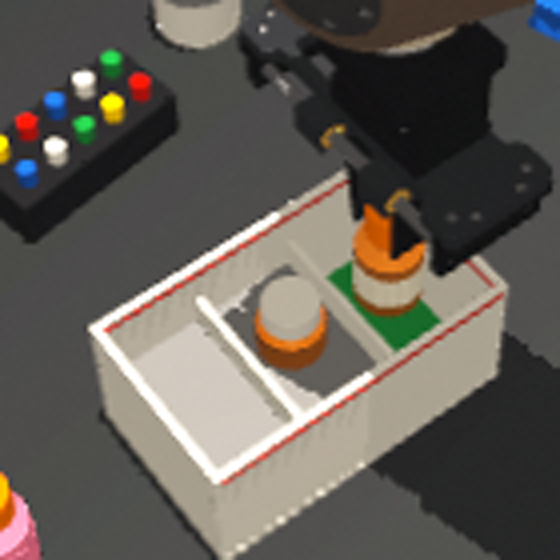

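View pics/a4.png

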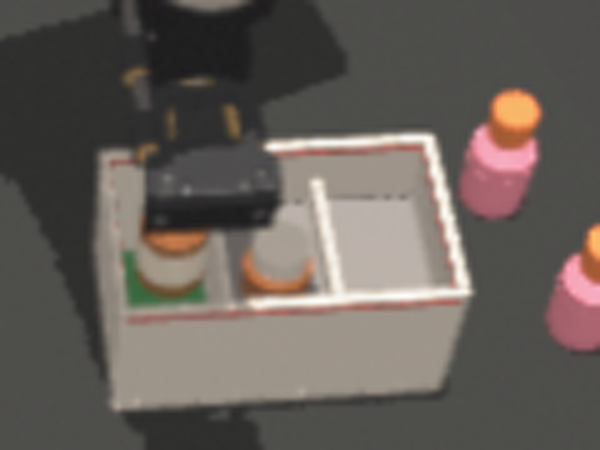

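The bottle at (388,275) in the side crop is going down inside the green bay, clear of the divider. I'll lower it gently.

>>> {"op": "send_rows", "data": {"targets": "1 -0.25 0 0.5 0; 1 0 0 1 0; 1 0 0 1 0; 1 0 0 0.8 0; 1 0 0 0.4 0; 1 0 0 0.2 0; 1 0 0 0 0; 1 0 0 0 0"}}

```text
clock: 9.45
tool_pos: [0.5115, 0.1392, 0.0794]
ee_rot: [-2.398, -2.026, 0.013]
ft_force: [0.5, 0.4, -1.7]
gripper_width: 0.0285
```

```bash
python3 go.py 0.511 0.1392 0.0718 -9.8
```

```text
t 9.45 tcp mm [511.5 139.2  79.4] q6 0.31 q [ 0.14  0.55  1.92 -0.    0.69  0.31] w 28.5 F [ 0.5  0.4 -1.7]
tool x [ 0.167  0.986 -0.005] y [ 0.986 -0.167 -0.007] z [-0.0075 -0.0042 -1.    ]
shift cm [-0.   -0.05  0.76] roll 0.19 | half turn the other way -179.8
shift cm after roll [-0.   -0.05  0.76]
```

>>> {"op": "send_rows", "data": {"targets": "1 0 0 0.15 0; 1 0 0 0.15 0; 1 0 0 0.15 0; 1 0 0 0.1 0; 1 0 0 0.1 0; 1 0 0 0.05 0; 1 0 0 0 0; 1 0 0 0 0"}}

```text
clock: 10.45
tool_pos: [0.5116, 0.1392, 0.0723]
ee_rot: [-2.399, -2.027, 0.012]
ft_force: [0.1, 0.1, -1.5]
gripper_width: 0.0279
```

```bash
python3 go.py 0.511 0.1392 0.0718 -9.8
```

```text
t 10.45 tcp mm [511.6 139.2  72.3] q6 0.31 q [ 0.14  0.56  1.92 -0.    0.67  0.31] w 27.9 F [ 0.1  0.1 -1.5]
tool x [ 0.167  0.986 -0.005] y [ 0.986 -0.167 -0.006] z [-0.0068 -0.004  -1.    ]
shift cm [-0.01 -0.06  0.05] roll 0.19 | half turn the other way -179.8
shift cm after roll [-0.01 -0.06  0.05]
```

Still carrying its weight (−1.5 N), so it is about 0.5 mm short of touching. I'll creep down to contact.

>>> {"op": "send_rows", "data": {"targets": "1 0 0 0.05 0; 1 0 0 0.05 0; 1 0 0 0 0; 1 0 0 0 0; 1 0 0 0 0; 1 0 0 0 0; 1 0 0 0 0; 1 0 0 0 0"}}

```text
clock: 11.45
tool_pos: [0.5118, 0.1392, 0.0717]
ee_rot: [-2.399, -2.027, 0.011]
ft_force: [-0.0, 0.0, 1.3]
gripper_width: 0.0283
```

```bash
python3 go.py 0.511 0.1392 0.0718 -9.8
```

```text
t 11.45 tcp mm [511.8 139.2  71.7] q6 0.31 q [ 0.14  0.56  1.92 -0.    0.67  0.31] w 28.3 F [-0.   0.   1.3]
tool x [ 0.167  0.986 -0.005] y [ 0.986 -0.167 -0.005] z [-0.0062 -0.004  -1.    ]
shift cm [-0.01 -0.08 -0.01] roll 0.19 | half turn the other way -179.8
shift cm after roll [-0.01 -0.08 -0.01]
```

The wrist force turned to +1.3 N, so the bottle stands on the plate. I'll release, opening only part way, then lift.

>>> {"op": "send_rows", "data": {"targets": "0.2 0 0 0 0; 0 0 0 0 0; -0.1 0 0 0 0; -0.1 0 0 0 0; -0.1 0 0 -1 0; -0.1 0 0 -2 0; -0.1 0 0 -3 0; -0.1 0 0 -3 0"}}

```text
clock: 12.45
tool_pos: [0.5118, 0.1394, 0.1643]
ee_rot: [-2.398, -2.026, 0.015]
ft_force: [0.5, -0.6, -0.4]
gripper_width: 0.0523
```

>>> {"op": "send_rows", "data": {"targets": "-0.1 0 0 -3 0; -0.1 -2 0 -3 0; -0.1 -5 0 0 0; -0.1 -5 0 0 0; -0.1 -5 0 0 0; -0.1 -5 0 0 0; -0.1 -4 0 0 0; -0.1 -1 0 0 0"}}

```text
clock: 13.45
tool_pos: [0.4665, -0.1333, 0.2363]
ee_rot: [2.393, 2.027, -0.003]
ft_force: [-0.5, 0.2, 0.9]
gripper_width: 0.0523
```

```bash
python3 go.py 0.5525 -0.2337 0.16 7.1;python3 - <<'E'
from h import *
cv2.imwrite("pics/s5.png",crop(grab_frame("side"),230,180,430,330,4))
cv2.imwrite("pics/a5.png",grab_frame("scene"))
cv2.imwrite("pics/a5c.png",crop(cv2.imread("pics/a5.png"),310,110,430,200,6))
E
```

```text
t 13.45 tcp mm [ 466.5 -133.3  236.3] q6 -0.24 q [-0.41  0.27  1.86 -0.    1.01 -0.24] w 52.3 F [-0.5  0.2  0.9]
tool x [ 0.164  0.986 -0.005] y [ 0.986 -0.164  0.003] z [ 0.0023 -0.0055 -1.    ]
shift cm [-8.46 10.11  7.71] roll -16.55 | half turn the other way 163.4
shift cm after roll [-10.99   7.28   7.71]
```

View pics/s5.png

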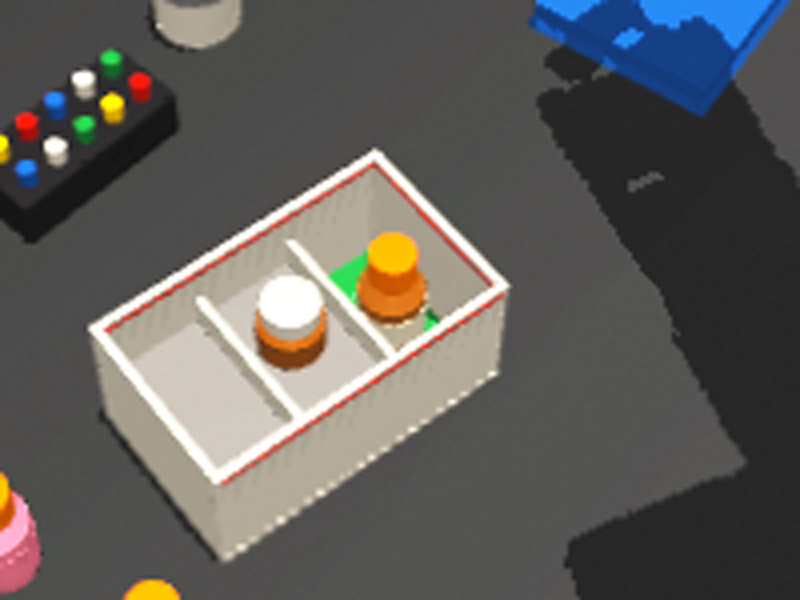

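View pics/a5c.png

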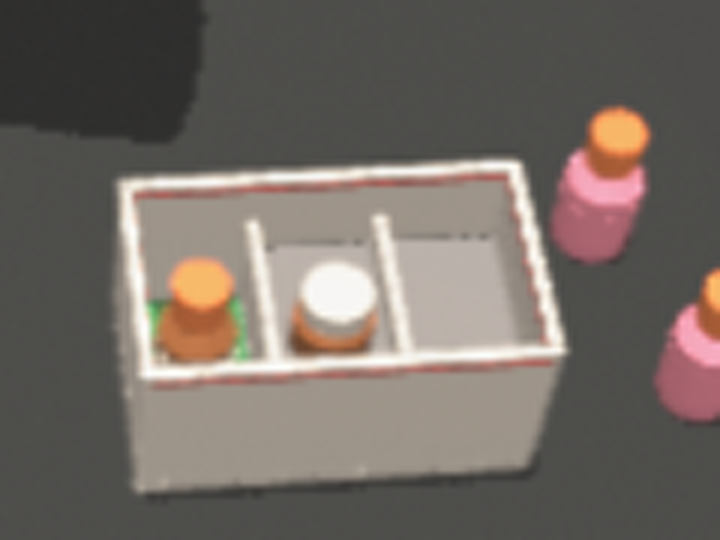

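>>> {"op": "send_rows", "data": {"targets": "-0.1 0 0 0 -8; -0.1 0 0 0 -8; -0.1 -3 2 0.5 0; -0.1 -4 2.5 0.5 0; -0.1 -3 2 0.5 0; -0.1 -0.5 0.3 0.5 0; -0.1 0 0 0 0; -0.1 0 0 0 0"}}

```text
clock: 14.55
tool_pos: [0.5514, -0.2179, 0.2177]
ee_rot: [2.064, 2.364, -0.001]
ft_force: [-0.3, -0.7, 0.2]
gripper_width: 0.0521
```

```bash
python3 go.py 0.5525 -0.2337 0.10 7.1;python3 - <<'E'
from h import *
S=camera_params("scene");D=camera_params("side")
print("cap",tri(S,(202.5/6-.5+310,286.5/6-.5+110),D,(393.5/4-.5+230,254.5/4-.5+180)))
print(camera_params("wrist")); cv2.imwrite("pics/w6.png",grab_frame("wrist"))
E
```

```text
t 14.55 tcp mm [ 551.4 -217.9  217.7] q6 -0.62 q [-0.49  0.44  1.64 -0.    1.06 -0.62] w 52.1 F [-0.3 -0.7  0.2]
tool x [-0.135  0.991 -0.003] y [0.991 0.135 0.002] z [ 0.0023 -0.0031 -1.    ]
shift cm [-1.54 -0.13 11.77] roll 0.65 | half turn the other way -179.3
shift cm after roll [-1.54 -0.11 11.77]
cap (array([0.51105746, 0.13785886, 0.09063092]), np.float64(0.001589970068176874))
{'intrinsics': array([[353.4329924,   0.       , 325.0087656],
       [  0.       , 353.4329924, 196.1057294],
       [  0.       ,   0.       ,   1.       ]]), 'k1': -0.0646261948070516, 'position': array([ 0.54138439, -0.14344823,  0.38737514]), 'attitude': array([2.8674717 , 0.19163081, 0.02820047])}
```

View pics/w6.png

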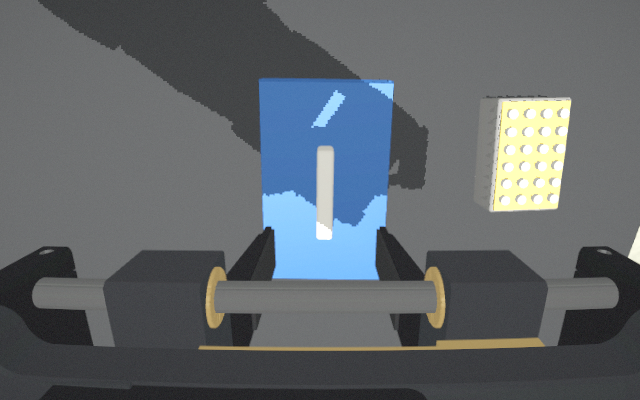

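```bash
python3 - <<'E'
from h import *
W=camera_params("wrist");im=cv2.imread("pics/w6.png")
hsv=cv2.cvtColor(im,cv2.COLOR_BGR2HSV)
m=((hsv[...,1]<70)&(hsv[...,2]>120)).astype(np.uint8); m[:,:300]=0;m[:,350:]=0;m[:130]=0;m[250:]=0
ys,xs=np.nonzero(m);print(xs.min(),xs.max(),ys.min(),ys.max())
for r in(152,160,170,190,210,225,236):
    c=np.nonzero(m[r])[0];a,b=onz(W,(c.min()-.5,r),.06),onz(W,(c.max()+.5,r),.06);print(r,c.min(),c.max(),((a+b)/2*1e3).round(1),round(np.linalg.norm(a-b)*1e3,1))
for uv in((325,147),(325,151),(324,240)): print(onz(W,uv,.06).round(4))
for uv in((260,80),(392.5,82)): print("plate",onz(W,uv,.024).round(4))
cv2.imwrite("pics/w6c.png",crop(im,250,70,400,250,4)[:600])
E
```

```text
316 333 146 239
152 317 333 [ 548.2 -190.5   60. ] 15.8
160 317 333 [ 549.2 -197.9   60. ] 15.9
170 316 333 [ 550.  -207.4   60. ] 17.0
190 316 333 [ 552.6 -226.7   60. ] 17.2
210 317 332 [ 555.3 -246.6   60. ] 15.5
225 316 332 [ 556.8 -262.    60. ] 16.7
236 316 331 [ 557.9 -273.5   60. ] 15.9
[ 0.5476 -0.1859  0.06  ]
[ 0.5481 -0.1895  0.06  ]
[ 0.5589 -0.2777  0.06  ]
plate [ 0.4759 -0.1332  0.024 ]
plate [ 0.6058 -0.1177  0.024 ]
```

View pics/w6c.png

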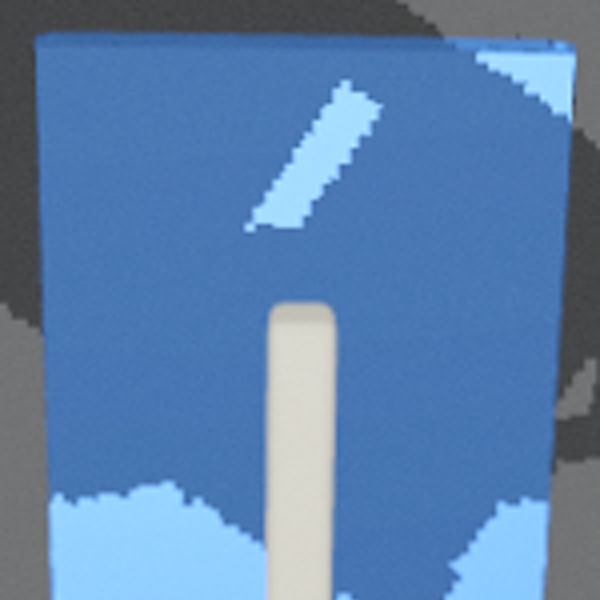

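>>> {"op": "send_rows", "data": {"targets": "-0.1 -0.7 0 0 0.6; -0.1 -0.7 0.1 2 0; -0.1 0 0 3.5 0; -0.1 0 0 3.5 0; -0.1 0 0 2.5 0; -0.1 0 0 1 0; -0.1 0 0 0 0; -0.1 0 0 0 0"}}

```text
clock: 15.6
tool_pos: [0.5556, -0.2338, 0.0942]
ee_rot: [2.074, 2.344, 0.001]
ft_force: [-0.6, -0.2, 0.6]
gripper_width: 0.0524
```

```bash
python3 go.py 0.553 -0.2337 0.031 7.0
```

```text
t 15.6 tcp mm [ 555.6 -233.8   94.2] q6 -0.63 q [-0.51  0.6   1.74 -0.    0.79 -0.63] w 52.4 F [-0.6 -0.2  0.6]
tool x [-0.122  0.993 -0.008] y [0.993 0.122 0.008] z [ 0.009  -0.0069 -0.9999]
shift cm [ 0.09 -0.31  6.32] roll 0.0 | half turn the other way -180.0
shift cm after roll [ 0.09 -0.31  6.32]
```

>>> {"op": "send_rows", "data": {"targets": "-0.1 0.1 -0.3 0.5 0; -0.1 0 0 1.5 0; -0.1 0 0 1.5 0; -0.1 0 0 1.2 0; -0.1 0 0 0.7 0; -0.1 0 0 0.3 0; -0.1 0 0 0 0; -0.1 0 0 0 0"}}

```text
clock: 16.6
tool_pos: [0.5534, -0.2338, 0.0343]
ee_rot: [2.073, 2.343, 0.002]
ft_force: [0.2, 0.7, 1.0]
gripper_width: 0.0525
```

```bash
python3 go.py 0.553 -0.2337 0.031 7.0;python3 - <<'E'
from h import *
cv2.imwrite("pics/s7.png",grab_frame("side"))
cv2.imwrite("pics/w7.png",grab_frame("wrist"))
E
```

```text
t 16.6 tcp mm [ 553.4 -233.8   34.3] q6 -0.63 q [-0.51  0.68  1.78 -0.    0.67 -0.63] w 52.5 F [0.2 0.7 1. ]
tool x [-0.122  0.993 -0.009] y [0.992 0.122 0.01 ] z [ 0.0106 -0.0078 -0.9999]
shift cm [ 0.02 -0.04  0.33] roll 0.0 | half turn the other way -180.0
shift cm after roll [ 0.02 -0.04  0.33]
```

View pics/w7.png

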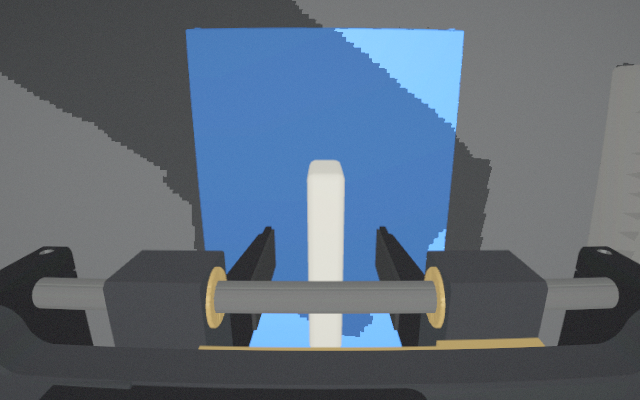

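The bar at (326,255) is midway between the fingers at (270,260) and (380,260), and the jaws lie across it. I'll go 2 mm lower and close.

>>> {"op": "send_rows", "data": {"targets": "-0.1 0 0 0.2 0; 0.4 0 0 0 0; 0.8 0 0 0 0; 1 0 0 0 0; 1 0 0 0 0; 1 0 0 0 0; 1 0 0 0 0; 1 0 0 0 0", "force": 50}}

```text
clock: 17.7
tool_pos: [0.5534, -0.234, 0.033]
ee_rot: [2.073, 2.343, 0.002]
ft_force: [-0.3, -0.6, 1.1]
gripper_width: 0.0158
```

>>> {"op": "send_rows", "data": {"targets": "1 0 0 -0.5 0; 1 0 0 -1 0; 1 0 0 -2 0; 1 0 0 -2.5 0; 1 0 0 -2.5 0; 1 0 0 -2.5 0; 1 0 0 -2 0; 1 0 0 -0.5 0"}}

```text
clock: 18.7
tool_pos: [0.5512, -0.2321, 0.1743]
ee_rot: [2.073, 2.344, 0.002]
ft_force: [0.3, -0.5, -3.5]
gripper_width: 0.0158
```

```bash
python3 go.py 0.522 0.2043 0.19 -9.8;python3 - <<'E'
from h import *
cv2.imwrite("pics/s8.png",crop(grab_frame("side"),320,60,520,210,4))
E
```

```text
t 18.7 tcp mm [ 551.2 -232.1  174.3] q6 -0.63 q [-0.51  0.49  1.68 -0.    0.96 -0.63] w 15.8 F [ 0.3 -0.5 -3.5]
tool x [-0.122  0.992 -0.009] y [0.992 0.122 0.009] z [ 0.0102 -0.0074 -0.9999]
shift cm [43.66  2.45 -1.93] roll 16.82 | half turn the other way -163.2
shift cm after roll [ 42.5  -10.28  -1.93]
```

View pics/s8.png

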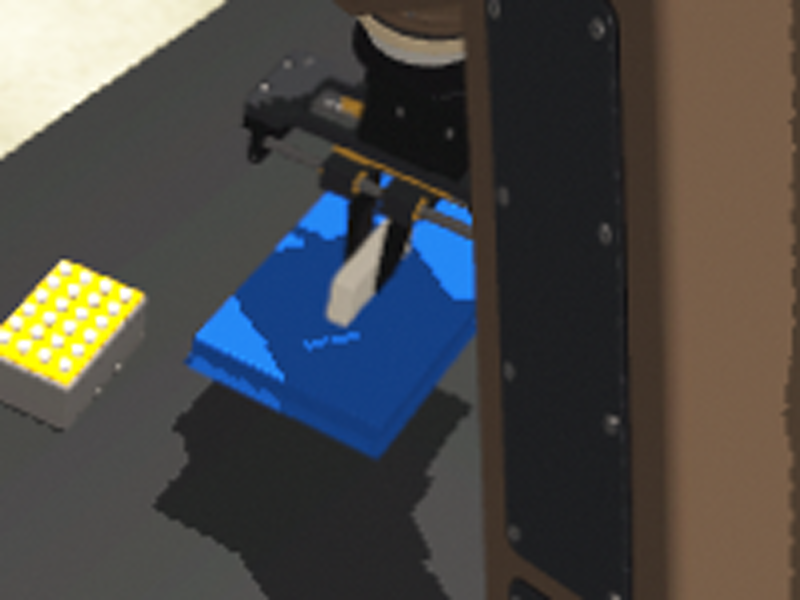

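The lid hangs level from the bar and is clear of the bench. I'll carry it to the box.

>>> {"op": "send_rows", "data": {"targets": "1 1 0 -0.2 0; 1 2.5 0.1 -0.3 0; 1 4 0.2 -0.3 0; 1 4.5 0.2 -0.3 0; 1 4.5 0.3 -0.3 0; 1 4.5 0.3 -0.2 0; 1 4.5 0.3 0 0; 1 4.5 0.3 0 0"}}

```text
clock: 19.75
tool_pos: [0.5268, 0.0785, 0.1827]
ee_rot: [2.085, 2.347, -0.005]
ft_force: [1.1, 0.1, -3.2]
gripper_width: 0.0156
```

```bash
python3 go.py 0.522 0.2043 0.17 -9.8
```

```text
t 19.75 tcp mm [526.8  78.5 182.7] q6 -0.09 q [ 0.03  0.4   1.82 -0.    0.92 -0.09] w 15.6 F [ 1.1  0.1 -3.2]
tool x [-0.118  0.993 -0.004] y [ 0.993  0.118 -0.001] z [-0.    -0.004 -1.   ]
shift cm [12.56  1.01  1.22] roll 16.56 | half turn the other way -163.4
shift cm after roll [12.32 -2.61  1.22]
```

>>> {"op": "send_rows", "data": {"targets": "1 3.5 0.3 0 0; 1 3 0.3 0 0; 1 2.5 0.2 0 4; 1 1.2 -0.1 0 4; 1 0 0 0 4; 1 0 0 0 3; 1 0 0 0 0; 1 0 0 0 0"}}

```text
clock: 20.75
tool_pos: [0.5152, 0.1905, 0.1763]
ee_rot: [-2.372, -2.055, 0.019]
ft_force: [0.4, -1.1, -3.2]
gripper_width: 0.0159
```

```bash
python3 go.py 0.522 0.2043 0.16 -9.8
```

```text
t 20.75 tcp mm [515.2 190.5 176.3] q6 0.38 q [ 0.24  0.43  1.78 -0.    0.94  0.38] w 15.9 F [ 0.4 -1.1 -3.2]
tool x [ 0.143  0.99  -0.007] y [ 0.99  -0.143 -0.011] z [-0.0116 -0.0055 -0.9999]
shift cm [1.47 0.49 1.62] roll 1.6 | half turn the other way -178.4
shift cm after roll [1.49 0.45 1.62]
```

>>> {"op": "send_rows", "data": {"targets": "1 0.7 0.2 0 1.5; 1 0.7 0.2 0 0; 1 0 0 0 0; 1 0 0 0 0; 1 0 0 0 0; 1 0 0 0 0; 1 0 0 0 0; 1 0 0 0 0"}}

```text
clock: 21.75
tool_pos: [0.5216, 0.2045, 0.176]
ee_rot: [-2.399, -2.022, 0.02]
ft_force: [0.3, 0.6, -3.4]
gripper_width: 0.016
```

```bash
python3 go.py 0.522 0.2043 0.16 -9.8;python3 - <<'E'
from h import *
s=grab_frame("side");a=grab_frame("scene")
cv2.imwrite("pics/s9f.png",s);cv2.imwrite("pics/a9f.png",a)
cv2.imwrite("pics/s9.png",crop(s,210,170,380,320,4))
cv2.imwrite("pics/a9.png",crop(a,315,90,445,200,6)[:,:])
cv2.imwrite("pics/w9.png",grab_frame("wrist"))
E
```

```text
t 21.75 tcp mm [521.6 204.5 176. ] q6 0.43 q [ 0.26  0.45  1.76 -0.    0.95  0.43] w 16.0 F [ 0.3  0.6 -3.4]
tool x [ 0.169  0.986 -0.008] y [ 0.985 -0.169 -0.011] z [-0.012  -0.0056 -0.9999]
shift cm [-0.    0.06  1.6 ] roll 0.06 | half turn the other way -179.9
shift cm after roll [-0.    0.06  1.6 ]
```

View pics/s9.png

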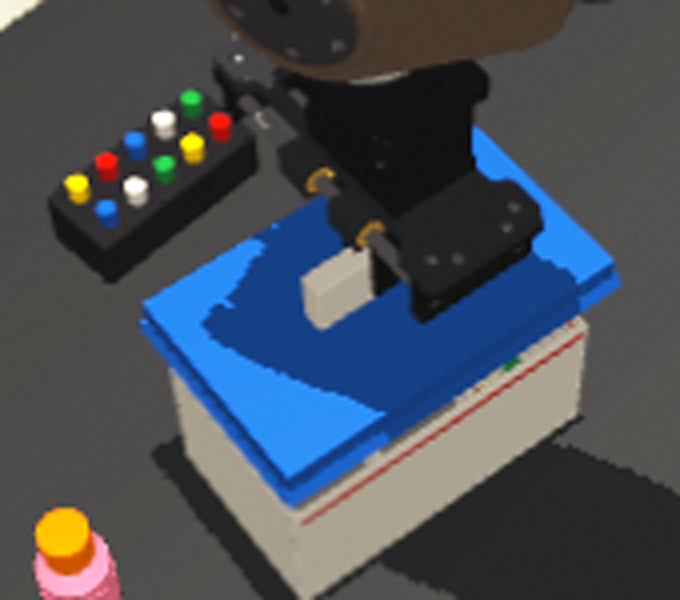

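```bash
python3 - <<'E'
from h import *
cv2.imwrite("pics/a9b.png",crop(cv2.imread("pics/a9f.png"),315,95,445,195,6))
E
```

```text
(no output)
```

View pics/a9b.png

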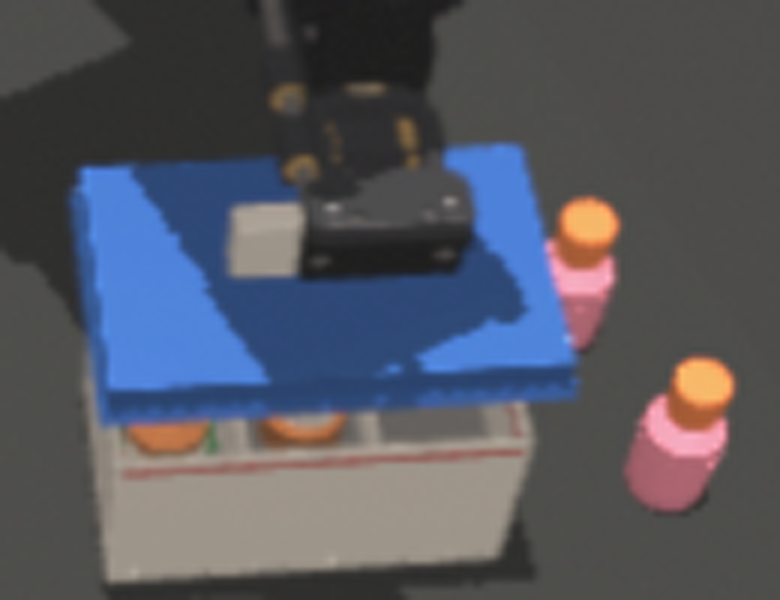

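View pics/w9.png

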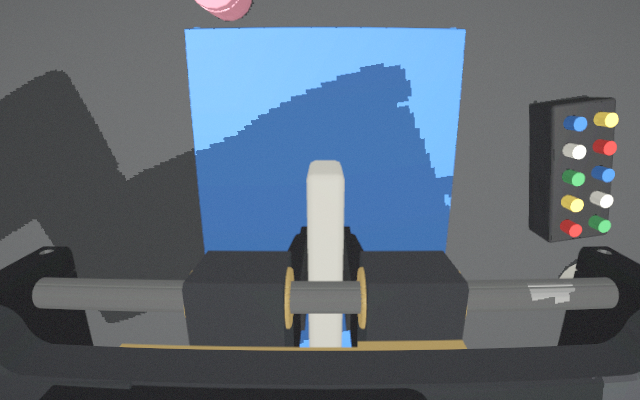

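```bash
python3 - <<'E'
from h import *
S=camera_params("scene");D=camera_params("side")
a=lambda x,y:((x+.5)/6-.5+315,(y+.5)/6-.5+95)
d=lambda x,y:((x+.5)/4-.5+210,(y+.5)/4-.5+170)
A=[a(80,168),a(522,145),a(575,362),a(105,390)];B=[d(615,262),d(292,480),d(145,303),None]
for p,q in zip(A,B):
    if q: print(tri(S,p,D,q))
P=np.array([onz(S,p,.167)[:2] for p in A])*1e3
v=(P[1]+P[2]-P[0]-P[3])/2;u=(P[2]+P[3]-P[0]-P[1])/2
print("scene centre",P.mean(0),np.linalg.norm(v),np.linalg.norm(u),np.degrees(np.arctan2(-v[0],v[1])),np.degrees(np.arctan2(u[1],u[0])))
l,b,r=[onz(D,q,.167)[:2]*1e3 for q in(B[2],B[1],B[0])]
print("side",l,b,r,"centre",(l+r)/2,np.linalg.norm(l-b),np.linalg.norm(r-b),"yaw",np.degrees(np.arctan2(*(l-b)[::-1])),np.degrees(np.arctan2(-(b-r)[0],(b-r)[1])))
E
```

```text
(array([0.43512516, 0.10946729, 0.16706817]), np.float64(0.002761428608245422))
(array([0.47088554, 0.32238951, 0.16784215]), np.float64(0.000360589034032372))
(array([0.60304575, 0.29890935, 0.16622768]), np.float64(0.001565637048174927))
scene centre [518.6487179  203.35308796] 217.16998022375878 135.31851182023019 -9.57669024221105 -10.542361873893656
side [603.05126513 299.8374142 ] [471.14174228 321.94645372] [435.76006868 110.74569276] centre [519.40566691 205.29155348] 133.74951157995503 214.14393350067772 yaw -9.514769043880737 -9.510235479307726
```

Measured with the same cameras, the held lid lies about 2.8 mm toward −x of the box, with matching yaw (−9.7°). I'll correct by +2.5 mm and go down to just above the rim.

>>> {"op": "send_rows", "data": {"targets": "1 0 0.25 0 0; 1 0 0 0.5 0; 1 0 0 1 0; 1 0 0 1 0; 1 0 0 0.4 0; 1 0 0 0 0; 1 0 0 0 0; 1 0 0 0 0"}}

```text
clock: 22.9
tool_pos: [0.5238, 0.2039, 0.1444]
ee_rot: [-2.399, -2.022, 0.021]
ft_force: [-0.6, 0.9, -3.4]
gripper_width: 0.0158
```

```bash
python3 go.py 0.524 0.2043 0.115 -9.8;python3 - <<'E'
from h import *
s=grab_frame("side");a=grab_frame("scene")
cv2.imwrite("pics/s10f.png",s);cv2.imwrite("pics/a10f.png",a)
cv2.imwrite("pics/s10.png",crop(s,210,180,380,330,4))
cv2.imwrite("pics/a10.png",crop(a,315,100,445,200,6))
E
```

```text
t 22.9 tcp mm [523.8 203.9 144.4] q6 0.43 q [ 0.25  0.49  1.78 -0.    0.88  0.43] w 15.8 F [-0.6  0.9 -3.4]
tool x [ 0.169  0.986 -0.008] y [ 0.985 -0.169 -0.012] z [-0.0127 -0.0058 -0.9999]
shift cm [0.07 0.05 2.94] roll 0.06 | half turn the other way -179.9
shift cm after roll [0.07 0.05 2.94]
```

View pics/s10.png

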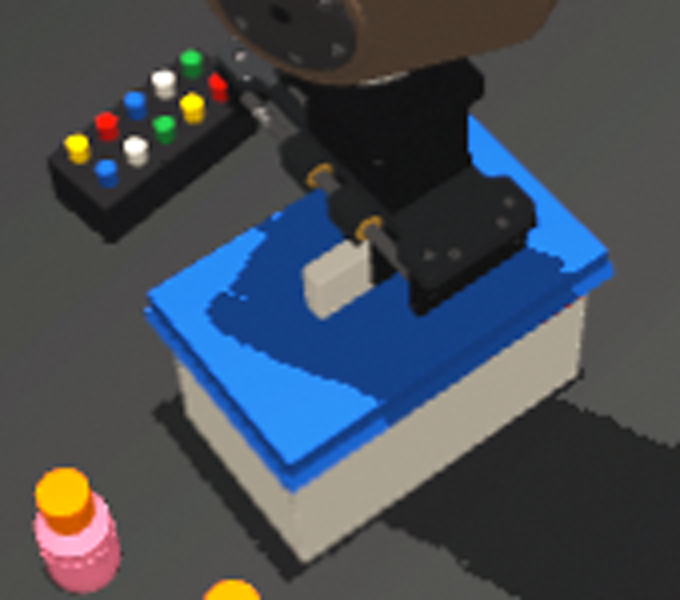

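View pics/a10.png

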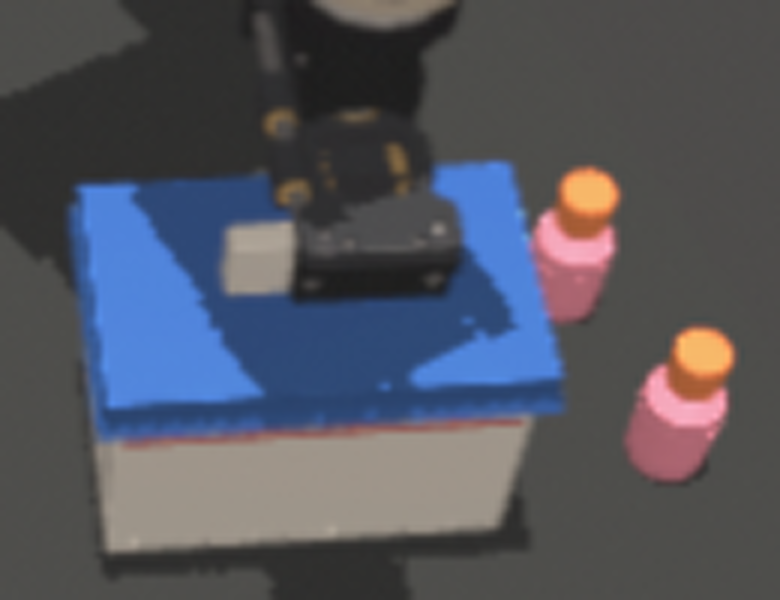

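```bash
python3 - <<'E'
from h import *
S=camera_params("scene");D=camera_params("side")
a=lambda x,y:((x+.5)/6-.5+315,(y+.5)/6-.5+100)
d=lambda x,y:((x+.5)/4-.5+210,(y+.5)/4-.5+180)
A=[a(75,187),a(512,163),a(562,382),a(103,412)];B=[d(608,253),d(291,466),d(149,297),None]
z=.1354
for p,q in zip(A,B):
    if q: print(tri(S,p,D,q))
P=np.array([onz(S,p,z)[:2] for p in A])*1e3
v=(P[1]+P[2]-P[0]-P[3])/2;u=(P[2]+P[3]-P[0]-P[1])/2
print("scene centre",P.mean(0),np.linalg.norm(v),np.linalg.norm(u),np.degrees(np.arctan2(-v[0],v[1])),np.degrees(np.arctan2(u[1],u[0])))
l,b,r=[onz(D,q,z)[:2]*1e3 for q in(B[2],B[1],B[0])]
print("side centre",(l+r)/2,np.linalg.norm(l-b),np.linalg.norm(r-b),"yaw",np.degrees(np.arctan2(*(l-b)[::-1])),np.degrees(np.arctan2(-(b-r)[0],(b-r)[1])))
E
```

```text
(array([0.4370445 , 0.10805937, 0.13401655]), np.float64(0.00414448590817713))
(array([0.47381675, 0.3223218 , 0.13644922]), np.float64(6.033287384380494e-05))
(array([0.60522727, 0.29932068, 0.1309877 ]), np.float64(0.0017418388410212697))
scene centre [522.52280032 202.08176389] 218.07424093317536 137.71719170966801 -9.387709206231243 -10.395097797451202
side centre [520.37086445 206.21115085] 130.6153832904584 214.36471346050854 yaw -8.980433356479967 -9.884453998570931
```

The lid is now centred on the box within about 1 mm (521.4, 204.1 against 521.9, 204.3). I'll lower it slowly.

>>> {"op": "send_rows", "data": {"targets": "1 0 0 0.4 0; 1 0 0 0.4 0; 1 0 0 0.3 0; 1 0 0 0.2 0; 1 0 0 0.2 0; 1 0 0 0.2 0; 1 0 0 0 0; 1 0 0 0 0"}}

```text
clock: 24.0
tool_pos: [0.5236, 0.2038, 0.1263]
ee_rot: [-2.399, -2.022, 0.021]
ft_force: [0.2, 0.5, -3.1]
gripper_width: 0.0156
```

```bash
python3 go.py 0.524 0.2043 0.115 -9.8
```

```text
t 24.0 tcp mm [523.6 203.8 126.3] q6 0.43 q [ 0.25  0.51  1.8  -0.    0.84  0.43] w 15.6 F [ 0.2  0.5 -3.1]
tool x [ 0.169  0.986 -0.008] y [ 0.986 -0.169 -0.011] z [-0.0125 -0.0058 -0.9999]
shift cm [0.07 0.04 1.12] roll 0.06 | half turn the other way -179.9
shift cm after roll [0.07 0.04 1.12]
```

The skirt's foot is 7 mm below the rim with no contact force, so it is around the box. I'll continue.

>>> {"op": "send_rows", "data": {"targets": "1 0 0 0.2 0; 1 0 0 0.2 0; 1 0 0 0.15 0; 1 0 0 0.15 0; 1 0 0 0.1 0; 1 0 0 0.1 0; 1 0 0 0 0; 1 0 0 0 0"}}

```text
clock: 25.0
tool_pos: [0.5235, 0.2038, 0.1167]
ee_rot: [-2.399, -2.022, 0.021]
ft_force: [0.1, -0.2, -2.6]
gripper_width: 0.016
```

```bash
python3 go.py 0.524 0.2043 0.115 -9.8
```

```text
t 25.0 tcp mm [523.5 203.8 116.7] q6 0.43 q [ 0.25  0.53  1.81 -0.    0.82  0.43] w 16.0 F [ 0.1 -0.2 -2.6]
tool x [ 0.169  0.986 -0.008] y [ 0.986 -0.169 -0.011] z [-0.0123 -0.0057 -0.9999]
shift cm [0.06 0.04 0.17] roll 0.06 | half turn the other way -179.9
shift cm after roll [0.06 0.04 0.17]
```

>>> {"op": "send_rows", "data": {"targets": "1 0 0 0.05 0; 1 0 0 0.05 0; 1 0 0 0.05 0; 1 0 0 0.05 0; 1 0 0 0 0; 1 0 0 0 0; 1 0 0 0 0; 1 0 0 0 0"}}

```text
clock: 26.0
tool_pos: [0.5236, 0.2038, 0.1155]
ee_rot: [-2.4, -2.023, 0.019]
ft_force: [-1.5, 0.2, 1.1]
gripper_width: 0.015
```

```bash
python3 go.py 0.524 0.2043 0.115 -9.8
```

```text
t 26.0 tcp mm [523.6 203.8 115.5] q6 0.43 q [ 0.25  0.53  1.81 -0.    0.82  0.43] w 15.0 F [-1.5  0.2  1.1]
tool x [ 0.169  0.986 -0.007] y [ 0.986 -0.169 -0.01 ] z [-0.0113 -0.0056 -0.9999]
shift cm [0.05 0.03 0.05] roll 0.07 | half turn the other way -179.9
shift cm after roll [0.05 0.03 0.05]
```

>>> {"op": "send_rows", "data": {"targets": "1 0 0 0.05 0; 1 0 0 0.05 0; 1 0 0 0.05 0; 1 0 0 0.05 0; 1 0 0 0 0; 1 0 0 0 0; 1 0 0 0 0; 1 0 0 0 0"}}

```text
clock: 27.0
tool_pos: [0.5236, 0.2038, 0.1154]
ee_rot: [-2.4, -2.024, 0.017]
ft_force: [-1.9, -0.2, 2.3]
gripper_width: 0.0156
```

```bash
python3 go.py 0.524 0.2043 0.115 -9.8
```

```text
t 27.0 tcp mm [523.6 203.8 115.4] q6 0.43 q [ 0.26  0.53  1.81 -0.    0.81  0.43] w 15.6 F [-1.9 -0.2  2.3]
tool x [ 0.169  0.986 -0.007] y [ 0.986 -0.169 -0.009] z [-0.0097 -0.0055 -0.9999]
shift cm [0.05 0.03 0.04] roll 0.08 | half turn the other way -179.9
shift cm after roll [0.05 0.03 0.04]
```

>>> {"op": "send_rows", "data": {"targets": "1 0 0 0.1 0; 1 0 0 0.1 0; 1 0 0 0.15 0; 1 0 0 0.15 0; 1 0 0 0.15 0; 1 0 0 0.15 0; 1 0 0 0.1 0; 1 0 0 0.1 0"}}

```text
clock: 28.0
tool_pos: [0.5234, 0.204, 0.1148]
ee_rot: [2.399, 2.026, -0.008]
ft_force: [-5.5, -0.6, 13.9]
gripper_width: 0.0155
```

```bash
python3 go.py 0.524 0.2043 0.115 -9.8
```

```text
t 28.0 tcp mm [523.4 204.  114.8] q6 0.43 q [ 0.26  0.53  1.82 -0.01  0.8   0.43] w 15.5 F [-5.5 -0.6 13.9]
tool x [ 0.168  0.986 -0.005] y [ 0.986 -0.168 -0.002] z [-0.0026 -0.0046 -1.    ]
shift cm [ 0.04  0.05 -0.02] roll 0.16 | half turn the other way -179.8
shift cm after roll [ 0.04  0.05 -0.02]
```

The lid is seated: its origin is at about 82 mm, it has pressed level, and the force is 14 N. I'll release and lift straight up.

>>> {"op": "send_rows", "data": {"targets": "0.9 0 0 0 0; 0.6 0 0 0 0; 0.2 0 0 0 0; 0 0 0 0 0; -0.1 0 0 0 0; -0.1 0 0 0 0; -0.1 0 0 -1 0; -0.1 0 0 -2 0"}}

```text
clock: 29.0
tool_pos: [0.5235, 0.204, 0.1445]
ee_rot: [2.4, 2.026, -0.01]
ft_force: [-0.4, 0.8, 0.8]
gripper_width: 0.0521
```

>>> {"op": "send_rows", "data": {"targets": "-0.1 0 0 -3 0; -0.1 0 0 -4 0; -0.1 -4 0 -2 0; -0.1 -5 0 0 0; -0.1 -5 0 0 0; -0.1 -5 0 0 0; -0.1 -4 0 0 0; -0.1 -2 0 0 0"}}

```text
clock: 30.0
tool_pos: [0.4815, -0.0478, 0.2463]
ee_rot: [2.391, 2.026, 0.001]
ft_force: [0.2, -0.7, -0.9]
gripper_width: 0.0525
```

```bash
python3 go.py 0.524 0.2043 0.115 -9.8;python3 - <<'E'
from h import *
s=grab_frame("side");a=grab_frame("scene")
cv2.imwrite("pics/s11f.png",s);cv2.imwrite("pics/a11f.png",a)
cv2.imwrite("pics/s11.png",crop(s,220,190,370,330,4))
cv2.imwrite("pics/a11.png",crop(a,315,110,445,200,6))
E
```

```text
t 30.0 tcp mm [481.5 -47.8 246.3] q6 -0.07 q [-0.23  0.25  1.85 -0.    1.03 -0.07] w 52.5 F [ 0.2 -0.7 -0.9]
tool x [ 0.164  0.986 -0.004] y [ 0.986 -0.164  0.006] z [ 0.0053 -0.0051 -1.    ]
shift cm [25.62 -0.03 13.02] roll 0.35 | half turn the other way -179.7
shift cm after roll [25.62 -0.19 13.02]
```

View pics/s11.png

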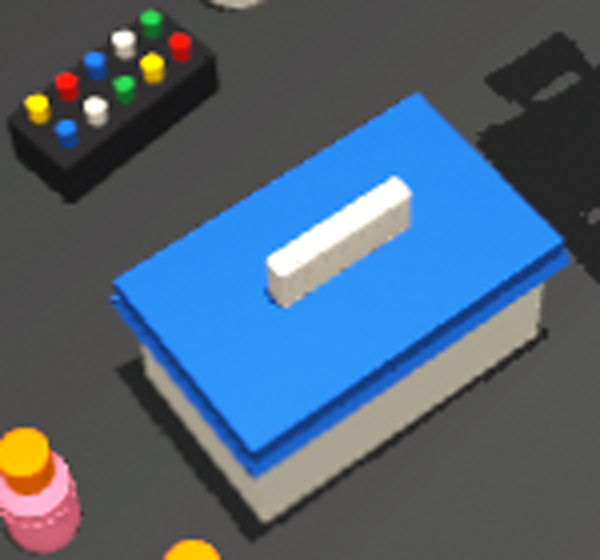

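View pics/a11.png

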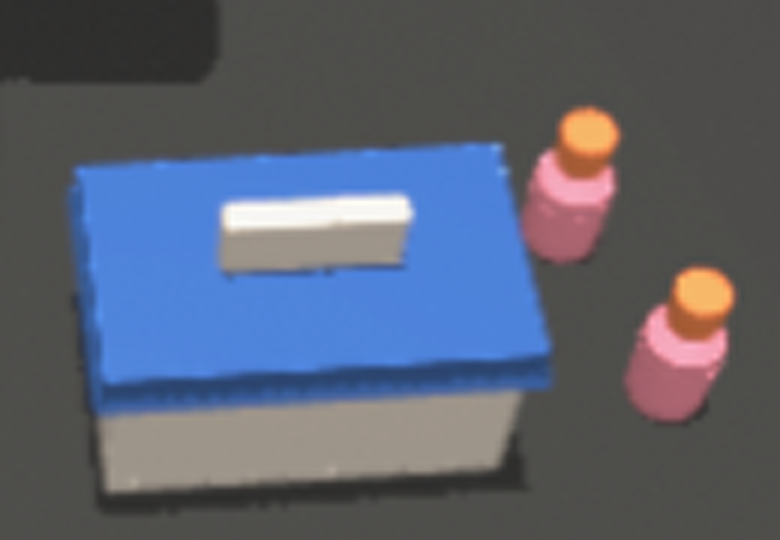

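View pics/a11f.png

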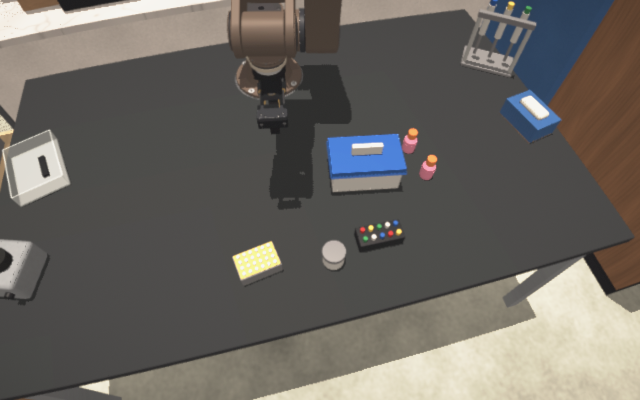

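Both views show the lid seated all round, the fill line covered and the bystanders in place. As a last check, I'll triangulate the lid's corner heights (they should be 106 mm) and compare the bystander areas with the first picture.

```bash
python3 - <<'E'
from h import *
S=camera_params("scene");D=camera_params("side")
a=lambda x,y:((x+.5)/6-.5+315,(y+.5)/6-.5+110)
d=lambda x,y:((x+.5)/4-.5+220,(y+.5)/4-.5+190)
A=[a(77,167),a(500,146),a(550,354),a(104,383)];B=[d(565,240),d(255,454),d(113,284),d(418,93)]
Q=[]
for p,q in zip(A,B): t,e=tri(S,p,D,q);Q.append(t);print((t*1e3).round(1),round(e*1e3,1))
print("centre",np.mean(Q,0))
a0=cv2.imread("pics/scene0.png").astype(int);a1=cv2.imread("pics/a11f.png").astype(int)
for n,(x0,y0,x1,y1) in dict(tips=(228,238,290,288),jar=(318,238,350,272),rack=(352,215,408,252),pinks=(404,126,442,182)).items():
    print(n,(abs(a0-a1).max(2)[y0:y1,x0:x1]>40).sum())
E
```

```text
[437.7 108.5 105.6] 1.5
[473.8 321.9 104.4] 0.0
[604.7 299.8 104.5] 3.2
[569.4  86.2 104.8] 1.4
centre [0.52143518 0.20409469 0.10482328]
tips 0
jar 0
rack 0
pinks 36
```

All four corners are level within 1.2 mm, at about 105 mm against the expected 106. The bystanders' pixels are unchanged. The difference in the pinks area comes from the lid edge entering that window, since both caps are at their old pixels.

```bash
python3 -c "
from rig import *
print(hand_in())"
```

```text
the job is handed in; nothing more can be done
None
```

I moved the tall amber bottle from its step to the green deep bay, seated the blue lid on the box and let go. I then handed the job in at about 30 s of the 59 s allowed.

- **Bottle:** I set it down at light contact, about 1.3 N. Both cameras then showed it upright, with its cap top at 90.6 mm (92 mm expected, within the calibration). I did not move the short pot, and it was still in its own bay in the last view before the lid went on.
- **Lid:** I lowered it with a light press of 14 N. Its four corners triangulate to 104.4–105.6 mm (106 mm expected), and it is centred on the box within 1 mm. The fill line is covered, and the gripper is clear.
- **Other things on the bench:** The tip box, jar and rack show no pixel change from the start. The area around the pink look-alikes differs by 36 pixels. I put that down to the lid's edge entering that area; the one cap I compared closely is at its starting pixel, and the other looks unmoved.

One disagreement came up on the way: before lowering, the held lid measured about 2.8 mm off the box, and I corrected that first. No check failed.

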